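# Zero the pottery wheel's speed and hold its reset

### The job

The tabletop pottery wheel has tripped its overload: first turn the speed knob on its control deck fully anticlockwise (seen from above) to its end stop, then take the stylus, the tool with the plain square handle, from the wooden tool block, reach its steel shaft down through the small round hole in the deck and press the recessed reset button all the way down. Finish while holding: the gripper still grips the stylus and keeps the button down with the knob still at its stop. Leave the other tools and things on the table where they are.

Things in the scene. Friction and masses are not known exactly. Their poses are not given: they have to be found in the camera images.
- wheel: Fixed tabletop pottery wheel, 380 (x) by 240 mm (y). Origin on its underside (table); x points from the control deck (robot's side) to the splash pan, z up. Deck: flat aluminium top, 80 mm high, x -180 to -40 mm, with the knob at (-120, 60) and the small hole at (-120, -60) mm. Behind: white housing 75 mm high, round grey pan of 108 mm radius centred at x = 90 mm, rim 120 mm high.
- speed_knob_grip (a point): Point on the black speed knob's axis at grip height, 37 mm above the deck. Its bar grip, 42 mm long and 14 mm thick, has vertical sides from 14 to 44 mm above the deck, over a disc of 22 mm radius and a base disc of 34 mm radius. x runs along the bar, turning with the knob; at the end stop the bar lies along the wheel's x, the end with the white mark towards the robot.
- speed_knob (a joint): Angle of the speed knob in rad: 0 at the anticlockwise end stop, growing clockwise seen from above, up to 4.7. It starts between 0.7 and 1.4, turns with light friction (about 0.03 N m) and stays where it is left.
- hole_mouth (a point): Centre of the mouth of the small round hole in the deck, flush with the deck's top (80 mm above the table). The hole is 16 mm in diameter, straight and vertical, 40 mm deep, too narrow for fingers or for the tools' handles. Its axes are the wheel's axes.
- reset_button_top (a point): Centre of the flat top of the black reset button (14 mm diameter) in the hole, 25 mm below the hole's mouth when not pressed; moves down with the button.
- reset_button (a joint): Travel of the reset button downwards in m: 0 released, 0.006 fully down against its stop. A spring returns it: 1.5 N to start, about 5 N fully down.
- tool_block: Fixed wooden block 60 (x) by 180 (y) by 75 mm high, origin at the centre of its underside. Three vertical 11 mm holes in a row along its y axis at -60, 0 and +60 mm each hold one tool upright, shaft down, the handle's foot resting on the block's top. Any tool may be in any hole.
- stylus: Stylus standing in the block, 155 mm long, about 50 g: round steel shaft, 8 mm diameter, 65 mm long, below a plain square wooden handle 16 by 16 mm, 90 mm long. Origin: the shaft's foot (tip), on its axis; z up along it; x, y square to the handle's sides, x across the row of tools (within 0.15 rad). In the block the tip is 10 mm and the handle's top 165 mm above the table.
- ball_tool: Other tool in the block: round wooden handle of 18 mm diameter with a wooden ball of 34 mm diameter on top, 165 mm above the table. Origin at the foot of its shaft. To be left in place.
- paddle_tool: Other tool in the block: a flat wooden paddle, 36 mm wide and 8 mm thick, on top of a short round handle, top 163 mm above the table. Origin at the foot of its shaft. To be left in place.
- bowl: Bystander: terracotta bowl, 110 mm across, 60 mm high; origin at the centre of its underside.
- board: Bystander: wooden board lying flat, 70 by 180 by 12 mm; origin at the centre of its underside.
- phone: Bystander: telephone lying flat, 70 by 145 by 9 mm; origin at the centre of its underside.
- brush: Bystander: paint brush lying flat beside the tool block, under 25 mm high; origin at its underside.
- tub: Bystander: clear plastic tub, 110 by 110 by 60 mm; origin at the centre of its underside.
- tool_cup: Bystander: orange cup of modelling tools, 84 mm across, 100 mm high, tools to about 195 mm; origin at the centre of its underside.
Mind the look-alikes: they are no part of the job. Leave any blue or turquoise look-alike of the stylus alone.

How it is judged:
By the outcome, as a careful person would: the job done as asked, in the order asked, and still so for the second after the job is handed in, while the arm keeps its last pose, push and grip.
It also fails if it takes over 61 s, if anything falls off the work surface, if the arm or the gripper's body presses on something with over 40 N, if the wrist force passes 120 N, or if a joint passes its speed limit or range.

### The arm

A 6-joint arm with a two-finger parallel gripper is mounted at the origin on the work surface. World frame = base frame: x ahead of the robot, y to its left, z up, the work surface at z = 0. Lengths are in m, angles in rad, forces in N, time in s.
With the tool pointing down it reaches from about 0.375 to 0.975 m from the base axis. Payload 3.8 kg.
Tool frame: the origin (TCP) lies between the finger pads; the fingertips stand 22 mm ahead of it and the grasp point (between the pads) lies 3 mm ahead of it (bot.finger_overhang is the distance from the TCP to the fingertips, in m); x points along the fingers, y is the direction in which the jaws open and shut, and the axes are right-handed (so a half turn about x gives the same grasp; the last joint's range is limited). The gripper opens to 85 mm and grips with 20 to 120 N. Pads are 22 mm wide; open, the fingers measure 114 mm over their backs; the gripper's body (76 mm by 85 mm) begins 54 mm behind the grasp point. The pads swing forward as they close: fully open they stand 13 mm farther back than shut.
Start: joints at [-0.037, 0.264, 1.604, -0, 1.274, -0.037], TCP at [0.675, -0, 0.253] pointing down, gripper open.
Joint ranges: [-2.63, 2.63], [-0.94, 2.18], [0.31, 2.57], [-1.31, 4.45], [0, 2.66], [-2.55, 2.55]. Speed limits (rad/s): [2.57, 2.57, 3.14, 3.14, 3.14, 3.14].

### API

Orientations are given as a rotation vector (axis times angle).
In Python, from workcell import bot gives the robot as it stands. The module is installed in compiled form; this text tells all that it offers.
- The arm moves only by the tool arm_command, never from a script. Its argument "series" is a list that holds one entry, the list of rows, each a list of 7 numbers: the turn, a rotation vector about the tool's x, y, z in rad, then the shift along the tool's x, y, z in cm, then the opening, from 0 (shut) to 1 (fully open). In form: [[[rx, ry, rz, x, y, z, grip], ...]]. A call has 1 to 10 rows; each row shifts and turns the pose as measured when the row begins, along the tool's axes as they then stand; what a row does not reach is not made up. A row lasts 1/10 s, in which the tool goes at most 50 mm and 8.59 degrees, less where a joint would pass 70% of its speed; a pose out of reach is approached as far as the arm can. A call is refused whole if a number of a shift passes 5 or a number of a turn 0.15, either way. A call with a gripper value outside its range is refused whole. The fingers move at their own pace and stop on an object; "newtons" is the grip in N (left out, the last holds). Time passes only in rows, so rows that do not move let the fingers close. It gives the time, the measured TCP pose, the force and the opening at its end, in the units of the state.
- bot.read_state(): the state, without advancing time (a new reading comes with each control period).
- bot.read_camera(name): name is "scene" or "side" or "wrist"; returns (picture, depth): 420x560x3 uint8, blue, green, red; 420x560 float32, m along the optical axis (not along the pixel's ray), 0 where there is no reading.
- bot.camera_info(name): a dict with "K" (3x3 intrinsics, pixels), "extrinsics" (4x4, takes a point from camera to world coordinates). Camera axes: x right, y down, z forward; pixel columns grow to the right and rows downward; lengths in m; the calibration is good to about 2 mm. A picture is of the moment at which its call begins: read the wrist's pose just before it. camera_info takes no time and is no camera call; for the wrist camera it gives the pose at the moment of the call.
- bot.finish_job(): hands the job in, once; it reports no verdict.
The state is a dict: "time": time; "q": joint angles; "joint_vel": joint speeds; "joint_torque": joint torques, N m; "tool_pos": TCP position; "tcp_rot": TCP orientation; "wrist_force": force on the tool from outside, world axes, zero at the start; "torque": the same for the moment, N m; "width": opening from 0.0 (shut) to 1.0 (fully open).
Only numpy, scipy, OpenCV 4.12 (cv2) and the standard library are available. Lean on these libraries where they do the work, as an engineer would, in place of code of your own. Each camera call takes 0.05 s, during which the arm holds its last target.

## Working session

There is one attempt and no reset: what is moved stays moved. The work goes in short steps, Python scripts to look and compute and a tool call to move; the robot and the scene stay as the last step left them, time stands still between calls to the robot, and variables do not carry over. Pictures are saved under pics/ and viewed, and the job is handed in when it is done.

Besides the shell and the picture viewer there is one more tool, called after "Emit:" as a command line: name --argument value ..., lists and objects as JSON in quotes. arm_command: Moves the arm, as the interface text tells. Its arguments: {"type":"object","properties":{"series":{"type":"array"},"newtons":{"type":"number"}},"required":["series"]}

```bash
mkdir -p pics; cat > h.py <<'E'
import numpy as np, cv2
from workcell import bot
from scipy.spatial.transform import Rotation as R
def ray(info,u,v):
    K=np.array(info["K"]);T=np.array(info["extrinsics"])
    d=T[:3,:3]@np.linalg.inv(K)@np.array([u,v,1.]); return T[:3,3],d
def onplane(info,u,v,z):
    o,d=ray(info,u,v); return o+d*(z-o[2])/d[2]
def proj(info,p):
    K=np.array(info["K"]);T=np.linalg.inv(np.array(info["extrinsics"]))
    c=K@(T[:3,:3]@np.array(p)+T[:3,3]); return c[:2]/c[2]
E
python3 - <<'E'
from h import *
for n in ["scene","side","wrist"]:
    i=bot.camera_info(n); p,d=bot.read_camera(n)
    cv2.imwrite(f"pics/{n}0.png",p); np.savez(f"{n}0.npz",p=p,d=d,K=i["K"],extrinsics=i["extrinsics"])
    print(n,np.round(i["K"],1).tolist(),np.round(i["extrinsics"],3).tolist())
s=bot.read_state();print(s)
E
```

```text
scene [[497.1, 0.0, 282.0], [0.0, 497.1, 201.5], [0.0, 0.0, 1.0]] [[0.715, 0.497, -0.492, 1.196], [0.699, -0.491, 0.519, -0.69], [0.016, -0.715, -0.699, 1.039], [0.0, 0.0, 0.0, 1.0]]
side [[450.2, 0.0, 278.7], [0.0, 450.2, 212.8], [0.0, 0.0, 1.0]] [[0.791, -0.447, 0.417, 0.047], [-0.611, -0.6, 0.516, -0.596], [0.02, -0.663, -0.748, 0.955], [0.0, 0.0, 0.0, 1.0]]
wrist [[310.3, 0.0, 285.5], [0.0, 310.3, 207.5], [0.0, 0.0, 1.0]] [[1.0, 0.0, -0.002, 0.675], [-0.0, -0.953, -0.303, 0.077], [-0.002, 0.303, -0.953, 0.373], [0.0, 0.0, 0.0, 1.0]]
{'time': 0.15, 'q': array([-3.69169413e-02,  2.64579760e-01,  1.60509223e+00, -2.62087954e-05,
        1.27373817e+00, -3.69373283e-02]), 'joint_vel': array([-1.45058667e-03, -1.47731696e-03, -3.23679313e-03,  4.43477837e-04,
        7.54328026e-05,  1.21497585e-03]), 'joint_torque': array([-4.44535381e-04, -5.15905774e+01, -3.67958951e+01, -2.06692371e-04,
        8.09489022e-03,  2.50629785e-05]), 'tool_pos': array([ 6.74444503e-01, -9.36007718e-07,  2.52231005e-01]), 'tcp_rot': array([ 1.20835016,  1.2105819 , -1.21049707]), 'wrist_force': array([-0.44400143, -0.32479268, -0.14353239]), 'torque': array([-0.01535857,  0.00440401,  0.02235596]), 'width': 0.9995369262071263}
```

View pics/scene0.png

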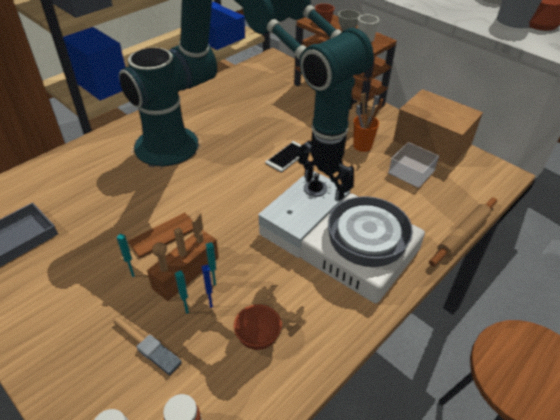

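View pics/side0.png

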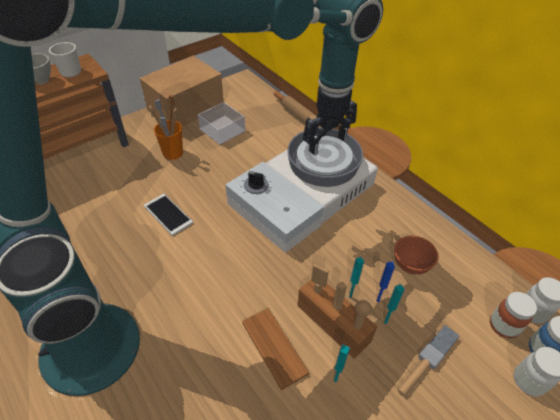

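View pics/wrist0.png

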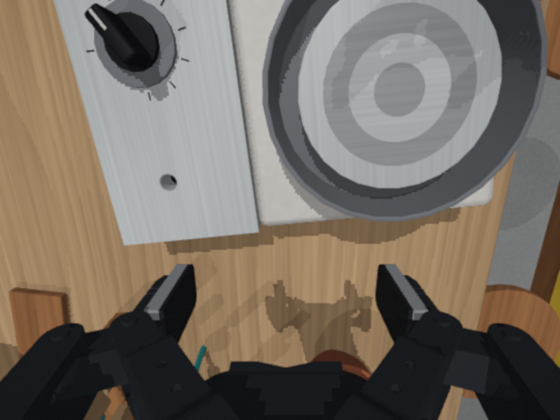

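The wrist view shows the knob at (128,40), with its mark end up-left at (95,12), and the hole at (168,182). The side view shows the block at about (337,318) with three wooden tools, and teal/blue decoys standing around it. I'll enlarge the block and measure.

```bash
python3 - <<'E'
from h import *
a=np.load("side0.npz");b=np.load("scene0.npz")
A=cv2.resize(a["p"][240:380,270:430],None,fx=3.5,fy=3.5,interpolation=cv2.INTER_CUBIC)
B=cv2.resize(b["p"][200:320,100:240],None,fx=3.5,fy=3.5,interpolation=cv2.INTER_CUBIC)
cv2.imwrite("pics/sc1.png",A);cv2.imwrite("pics/sc2.png",B)
w=np.load("wrist0.npz");p=w["p"];g=cv2.cvtColor(p,cv2.COLOR_BGR2GRAY)
cv2.imwrite("pics/wc.png",cv2.resize(p[0:260,50:270],None,fx=2.3,fy=2.3,interpolation=cv2.INTER_CUBIC))
# hole
roi=g[165:200,150:190]; m=(roi<110).astype(np.uint8)
n,l,st,c=cv2.connectedComponentsWithStats(m)
for k in range(1,n):
    if st[k,4]>20: print("hole",c[k]+[150,165],st[k], onplane(w,*(c[k]+[150,165]),0.08))
# deck corners by mask: 
d=w["d"]; K=w["K"];T=w["extrinsics"]
v,u=np.mgrid[0:420,0:560]; P=np.stack([(u-K[0,2])/K[0,0]*d,(v-K[1,2])/K[1,1]*d,d],-1)@T[:3,:3].T+T[:3,3]
np.save("P.npy",P)
for (x,y) in [(168,182),(150,150),(200,100),(112,30),(130,45),(98,15),(125,30),(135,200)]: print(x,y,P[y,x].round(3))
Mk=((abs(P[...,2]-0.08)<0.004)&(d>0)&(u<262)).astype(np.uint8)
cs,_=cv2.findContours(Mk,0,2); cc=max(cs,key=cv2.contourArea); print(cv2.contourArea(cc)); ap=cv2.approxPolyDP(cc,6,True)[:,0]
for q in ap: print(q,onplane(w,*q,0.08).round(4))
E
```

```text
hole [167.90410959 180.37671233] [ 11  10  16  12 146] [0.56063611 0.01103846 0.08      ]
168 182 [0.553 0.005 0.062]
150 150 [0.546 0.04  0.078]
200 100 [0.598 0.084 0.081]
112 30 [0.551 0.13  0.125]
130 45 [0.562 0.121 0.124]
98 15 [0.542 0.14  0.124]
125 30 [0.552 0.134 0.108]
135 200 [ 0.526 -0.009  0.08 ]
30722.5
[54  0] [0.4848 0.1616 0.08  ]
[123 243] [ 0.5068 -0.0548  0.08  ]
[258 231] [ 0.6461 -0.0414  0.08  ]
[226   0] [0.6255 0.1615 0.08  ]
[142   0] [0.5568 0.1616 0.08  ]
[165  16] [0.5743 0.1501 0.08  ]
[176  41] [0.5814 0.1315 0.08  ]
[168  75] [0.5716 0.1049 0.08  ]
[143  88] [0.5482 0.0943 0.08  ]
[115  79] [0.5247 0.1017 0.08  ]
[96 54] [0.5118 0.1216 0.08  ]
[83 13] [0.5067 0.1523 0.08  ]
[93  2] [0.5165 0.1602 0.08  ]
[113   0] [0.5331 0.1616 0.08  ]
```

View pics/sc1.png

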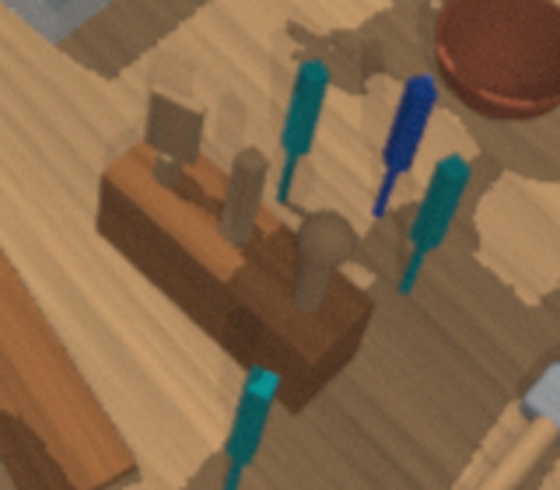

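View pics/sc2.png

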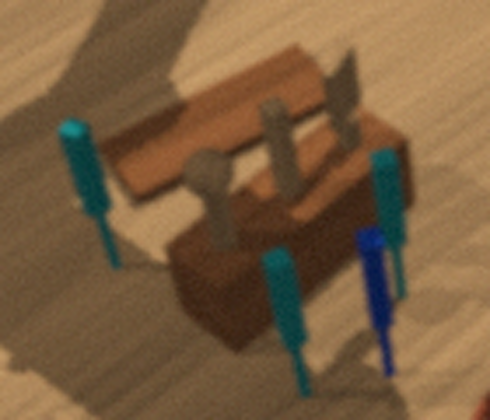

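View pics/wc.png

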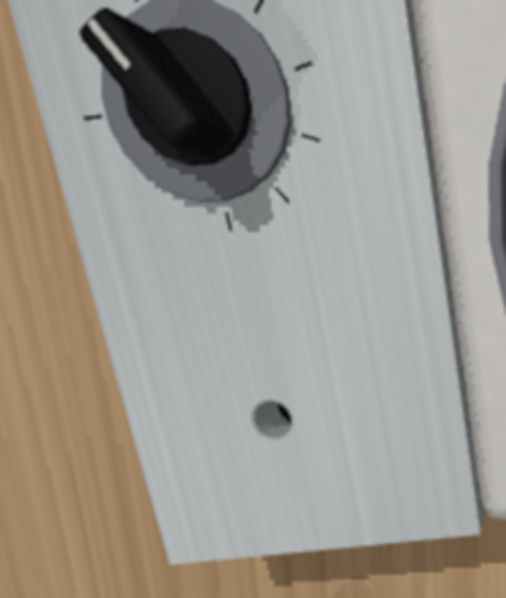

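Candidates in the side view: the paddle (320,275), a plain square handle (340,295), the ball tool (362,310), and the teal and blue look-alikes (356,272), (385,275), (396,300) and (341,358). The middle one, (340,295), is the stylus: it is natural wood, square and straight, and stands in the block. I do the knob first, starting with the bar angle and the moves.

```bash
python3 - <<'E'
from h import *
w=np.load("wrist0.npz");P=np.load("P.npy");d=w["d"]
print("hole",onplane(w,168.5,182.,.08))
m=((abs(P[...,2]-.124)<.005)&(d>0)&(w["p"].max(-1)<256)).astype(np.uint8); m[:, 200:]=0;m[120:]=0
n,l,st,c=cv2.connectedComponentsWithStats(m);print(st.tolist())
k=1+np.argmax(st[1:,4]); ys,xs=np.where(l==k)
X=np.array([onplane(w,x,y,.124)[:2] for x,y in zip(xs,ys)])
r=cv2.minAreaRect(X.astype(np.float32)*1000);print(r); 
C=np.cov((X-X.mean(0)).T);ev,V=np.linalg.eigh(C);print(X.mean(0),np.degrees(np.arctan2(V[1,1],V[0,1])))
print("mark line",onplane(w,90,9,.124),onplane(w,105,30,.124))
s=bot.read_state();print(R.from_rotvec(s["tcp_rot"]).as_matrix().round(3))
a=np.load("side0.npz");b=np.load("scene0.npz")
def tri(i,p,j,q):
    o1,d1=ray(i,*p);o2,d2=ray(j,*q);A=np.stack([d1,-d2],1);t=np.linalg.lstsq(A,o2-o1,rcond=None)[0]
    p1=o1+t[0]*d1;p2=o2+t[1]*d2;return (p1+p2)/2,np.linalg.norm(p1-p2)
print("stylus top",tri(a,(342,283.7),b,(178.3,229.4)),onplane(a,342,283.7,.165),onplane(b,178.3,229.4,.165))
S=lambda x,y:(270+x/3.5,240+y/3.5)
Q=lambda x,y:(100+x/3.5,200+y/3.5)
print("ball",tri(a,S(327,237),b,Q(211,173)),"paddle",tri(a,S(177,110),b,Q(343,75)))
for nm,p,q in [("teal1 top",(312,70),(386,160)),("blue",(422,85),(371,238)),("teal2",(455,165),(277,258)),("teal3",(262,380),(74,130))]: print(nm,tri(a,S(*p),b,Q(*q)))
E
```

```text
hole [0.56102727 0.00943733 0.08      ]
[[0, 0, 560, 420, 233895], [84, 3, 55, 61, 1305]]
((549.8447265625, 127.92628479003906), (14.51842975616455, 42.35977554321289), 36.783321380615234)
[0.54944637 0.12836324] 127.25552435411905
mark line [0.53731626 0.14342543 0.124     ] [0.54551574 0.13036692 0.124     ]
[[-0.002  1.     0.   ]
 [ 0.     0.    -1.   ]
 [-1.    -0.002 -0.   ]]
stylus top (array([ 0.47353907, -0.28275593,  0.16385195]), np.float64(0.0012050450760747813)) [ 0.47276505 -0.28385603  0.165     ] [ 0.47432298 -0.2826275   0.165     ]
ball (array([ 0.47947477, -0.34296104,  0.14509405]), np.float64(0.002730851087510731)) paddle (array([ 0.46912725, -0.22300707,  0.14291786]), np.float64(0.0022444794915475216))
teal1 top (array([ 0.55449678, -0.2540232 ,  0.14779955]), np.float64(0.0015232011347692568))
blue (array([ 0.60008848, -0.30435183,  0.1502156 ]), np.float64(0.002014938672176072))
teal2 (array([ 0.5716353 , -0.35709472,  0.15183589]), np.float64(0.0018699727832283961))
teal3 (array([ 0.3867081 , -0.38656394,  0.14967396]), np.float64(0.0005783583890543802))
```

Knob centre is about (0.5495, 0.1285). The bar measures 14.5×42.4 mm, which matches the given size, and lies at 127°, so it needs about 1.02 rad anticlockwise to the stop. The hole is at (0.561, 0.010) and the wheel yaw is 0.096. I move above the knob and align the jaws.

Emit:
arm_command --series '[[[0,0,0,0,-3.1,-3.2,0.7],[0,0,0,0,-3.1,-3.2,0.7],[0,0,0,0,-3.1,-3.2,0.7],[0,0,0,0,-3.1,-3.2,0.7],[-0.13,0,0,0,0,0,0.7],[-0.13,0,0,0,0,0,0.7],[-0.13,0,0,0,0,0,0.7],[-0.13,0,0,0,0,0,0.7],[-0.12,0,0,0,0,0,0.7],[0,0,0,0,0,0,0.7]]]' --newtons 40

```text
time: 1.15
tool_pos: [0.5424, 0.1324, 0.2469]
tcp_rot: [0.704, 1.461, -0.712]
wrist_force: [1.1, 0.0, 0.0]
width: 0.701
```

```bash
cat >> h.py <<'E'
def st():
    s=bot.read_state(); M=R.from_rotvec(s["tcp_rot"]).as_matrix()
    print("t",round(s["time"],2),"pos",s["tool_pos"].round(4),"x",M[:,0].round(3),"jaw",M[:,1].round(3),"jawdeg",round(np.degrees(np.arctan2(M[1,1],M[0,1])),2),"F",s["wrist_force"].round(2),"T",s["torque"].round(3),"w",round(s["width"],3),"q",s["q"].round(2))
    return s,M
def delta(target,M,s):
    print("tool shift cm",(M.T@(np.array(target)-s["tool_pos"])*100).round(2))
E
python3 - <<'E'
from h import *
s,M=st(); delta((.5495,.1285,.120),M,s)
E
```

```text
t 1.15 pos [0.5424 0.1324 0.2469] x [-0.01  -0.001 -1.   ] jaw [ 0.787  0.617 -0.008] jawdeg 38.07 F [1.1  0.   0.05] T [-0.035 -0.026  0.015] w 0.701 q [ 0.19  0.05  1.86  0.    1.24 -0.47]
tool shift cm [12.69  0.42  0.82]
```

Emit:
arm_command --series '[[[0.02,0,0,0,0.42,0.82,0.7],[0,0,0,3,0,0,0.7],[0,0,0,3,0,0,0.7],[0,0,0,2,0,0,0.7],[0,0,0,0,0,0,0.7]]]'

```text
time: 1.65
tool_pos: [0.554, 0.1273, 0.1658]
tcp_rot: [0.735, 1.446, -0.739]
wrist_force: [-0.3, 0.0, -0.3]
width: 0.698
```

```bash
python3 - <<'E'
from h import *
s,M=st(); delta((.5495,.1285,.120),M,s)
i=bot.camera_info("wrist");p,d=bot.read_camera("wrist");cv2.imwrite("pics/w1.png",p)
p,d=bot.read_camera("side");cv2.imwrite("pics/s1.png",cv2.resize(p[80:260,180:400],None,fx=3,fy=3))
print(proj(i,(.5495,.1285,.124)))
E
```

```text
t 1.65 pos [0.554  0.1273 0.1658] x [-0.005 -0.    -1.   ] jaw [ 0.81   0.586 -0.004] jawdeg 35.89 F [-0.3   0.02 -0.26] T [ 0.002  0.032 -0.024] w 0.698 q [ 0.18  0.14  1.92  0.    1.09 -0.44]
tool shift cm [ 4.59 -0.27 -0.35]
[281.41162717 243.59792821]
```

View pics/w1.png

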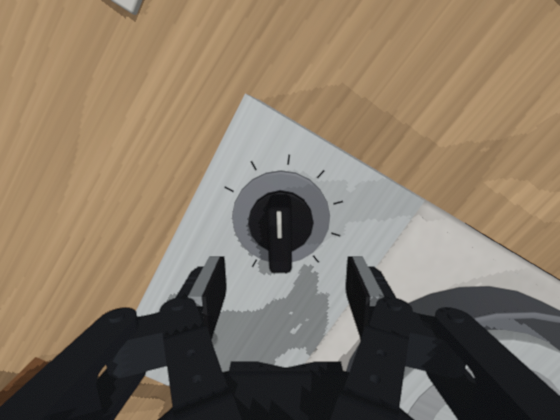

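View pics/s1.png

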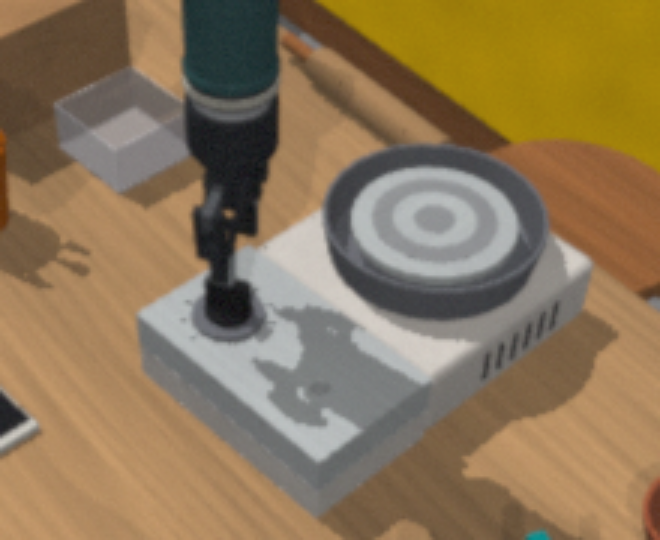

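The wrist view shows the bar upright in the image at x≈281, centred between the jaws at (218/358), with the disc at (281,220). I descend.

Emit:
arm_command --series '[[[-0.01,0,0,1,-0.27,-0.35,0.7],[0,0,0,2,0,0,0.7],[0,0,0,0.9,0,0,0.7],[0,0,0,0,0,0,0.7],[0,0,0,0,0,0,0.7]]]'

```text
time: 2.25
tool_pos: [0.556, 0.1299, 0.1346]
tcp_rot: [0.734, 1.436, -0.722]
wrist_force: [-0.4, -0.3, 0.1]
width: 0.703
```

```bash
python3 - <<'E'
from h import *
s,M=st(); delta((.5495,.1285,.120),M,s)
E
```

```text
t 2.25 pos [0.556  0.1299 0.1346] x [ 0.011  0.003 -1.   ] jaw [0.804 0.594 0.01 ] jawdeg 36.44 F [-0.44 -0.35  0.14] T [ 0.019  0.039 -0.018] w 0.703 q [ 0.19  0.17  1.95  0.    1.01 -0.45]
tool shift cm [ 1.45 -0.62 -0.27]
```

Emit:
arm_command --series '[[[0,0,0,0,-0.62,-0.27,0.7],[0,0,0,0,0,0,0.7],[0,0,0,0,0,0,0.7]]]'

```text
time: 2.55
tool_pos: [0.55, 0.1286, 0.1368]
tcp_rot: [0.736, 1.433, -0.721]
wrist_force: [0.2, 0.1, -0.7]
width: 0.701
```

```bash
python3 - <<'E'
from h import *
s,M=st(); delta((.5495,.1285,.120),M,s)
E
```

```text
t 2.55 pos [0.55   0.1286 0.1368] x [ 0.014  0.003 -1.   ] jaw [0.804 0.594 0.013] jawdeg 36.44 F [ 0.25  0.06 -0.74] T [ 0.02  -0.002  0.007] w 0.701 q [ 0.19  0.15  1.97  0.    1.01 -0.45]
tool shift cm [ 1.68 -0.07 -0.03]
```

Emit:
arm_command --series '[[[0,0.006,-0.013,0.8,-0.05,0,0.7],[0,0,0,0.85,0,0,0.7],[0,0,0,0,0,0,0.7],[0,0,0,0,0,0,0.7]]]'

```text
time: 2.95
tool_pos: [0.5501, 0.1284, 0.1194]
tcp_rot: [0.73, 1.445, -0.729]
wrist_force: [-0.6, 0.6, -0.1]
width: 0.7
```

```bash
cat >> h.py <<'E'
def tilt(M):
    w=np.cross(M[:,0],[0,0,-1.]); print("untilt tool",(M.T@w).round(4))
E
python3 - <<'E'
from h import *
s,M=st(); delta((.5495,.1285,.120),M,s);tilt(M)
E
```

```text
t 2.95 pos [0.5501 0.1284 0.1194] x [ 0.  0. -1.] jaw [0.805 0.594 0.   ] jawdeg 36.43 F [-0.59  0.59 -0.14] T [ 0.032 -0.028 -0.044] w 0.7 q [ 0.19  0.18  1.97  0.    0.99 -0.45]
tool shift cm [-0.06 -0.04 -0.05]
untilt tool [ 0.     -0.0001 -0.0004]
```

Emit:
arm_command --series '[[[0,0,0,0,0,0,0],[0,0,0,0,0,0,0],[0,0,0,0,0,0,0],[0,0,0,0,0,0,0],[0,0,0,0,0,0,0],[0,0,0,0,0,0,0]]]' --newtons 25

```text
time: 3.55
tool_pos: [0.5492, 0.1278, 0.1191]
tcp_rot: [0.728, 1.447, -0.731]
wrist_force: [-0.7, -0.9, -0.1]
width: 0.164
```

```bash
python3 - <<'E'
from h import *
s,M=st(); delta((.5495,.1285,.120),M,s);tilt(M)
E
```

```text
t 3.55 pos [0.5492 0.1278 0.1191] x [-0.002 -0.001 -1.   ] jaw [ 0.804  0.594 -0.002] jawdeg 36.44 F [-0.67 -0.9  -0.12] T [-0.06   0.019  0.027] w 0.164 q [ 0.18  0.18  1.97 -0.    0.99 -0.45]
tool shift cm [-0.09  0.07 -0.04]
untilt tool [-0.     -0.0007  0.0021]
```

The grip width is 14 mm, so the bar is held. I turn it anticlockwise.

Emit:
arm_command --series '[[[-0.14,0,0,0,0,0,0],[-0.14,0,0,0,0,0,0],[-0.14,0,0,0,0,0,0],[-0.14,0,0,0,0,0,0],[-0.14,0,0,0,0,0,0],[-0.14,0,0,0,0,0,0],[0,0,0,0,0,0,0]]]'

```text
time: 4.25
tool_pos: [0.5498, 0.1292, 0.1191]
tcp_rot: [0.052, 1.57, -0.048]
wrist_force: [-0.9, -1.3, 0.2]
width: 0.157
```

```bash
python3 - <<'E'
from h import *
s,M=st(); delta((.5495,.1285,.120),M,s);tilt(M)
E
```

```text
t 4.25 pos [0.5498 0.1292 0.1191] x [-0.     0.002 -1.   ] jaw [0.063 0.998 0.002] jawdeg 86.37 F [-0.89 -1.27  0.18] T [-0.211  0.16   0.038] w 0.157 q [ 0.19  0.18  1.97  0.    0.99 -1.32]
tool shift cm [-0.09 -0.07 -0.03]
untilt tool [-0.     -0.0003 -0.0023]
```

Emit:
arm_command --series '[[[-0.08,0,0,0,0,0,0],[-0.07,0,0,0,0,0,0],[-0.04,0,0,0,0,0,0],[-0.03,0,0,0,0,0,0]]]'

```text
time: 4.65
tool_pos: [0.5497, 0.1295, 0.1191]
tcp_rot: [-0.113, 1.568, 0.119]
wrist_force: [-4.1, -1.5, 0.3]
width: 0.163
```

```bash
python3 - <<'E'
from h import *
s,M=st(); delta((.5495,.1285,.120),M,s);tilt(M)
E
```

```text
t 4.65 pos [0.5497 0.1295 0.1191] x [-0.001  0.003 -1.   ] jaw [-0.147  0.989  0.003] jawdeg 98.46 F [-4.08 -1.51  0.29] T [-0.308  1.061 -0.866] w 0.163 q [ 0.19  0.18  1.97  0.    0.99 -1.54]
tool shift cm [-0.09 -0.1  -0.04]
untilt tool [-0.     -0.     -0.0034]
```

The torque is −0.87 N m at a jaw angle of 98°, so the knob is against its stop. I release it straight and lift.

Emit:
arm_command --series '[[[0,0,0,0,0,0,0.6],[0,0,0,0,0,0,0.6],[0,0,0,0,0,0,0.6],[0,0,0,-2,0,0,0.6],[0,0,0,-3,0,0,0.6],[0,0,0,-4,0,0,0.6],[0,0,0,-4,0,0,0.6],[0,0,0,0,0,0,0.6]]]'

```text
time: 5.45
tool_pos: [0.5498, 0.1295, 0.252]
tcp_rot: [-0.109, 1.569, 0.114]
wrist_force: [1.2, 0.5, 0.1]
width: 0.598
```

```bash
python3 - <<'E'
from h import *
s,M=st();tilt(M)
i=bot.camera_info("wrist");p,d=bot.read_camera("wrist");cv2.imwrite("pics/w2.png",p)
np.savez("w2.npz",p=p,d=d,K=i["K"],extrinsics=i["extrinsics"])
K=np.array(i["K"]);T=np.array(i["extrinsics"])
v,u=np.mgrid[0:420,0:560]; P=np.stack([(u-K[0,2])/K[0,0]*d,(v-K[1,2])/K[1,1]*d,d],-1)@T[:3,:3].T+T[:3,3]
m=((abs(P[...,2]-.124)<.006)&(d>0)&(np.hypot(P[...,0]-.55,P[...,1]-.1285)<.03)).astype(np.uint8)
ys,xs=np.where(m);X=np.array([onplane(i,x,y,.124)[:2] for x,y in zip(xs,ys)])
print(len(X),cv2.minAreaRect(X.astype(np.float32)*1000))
ev,V=np.linalg.eigh(np.cov(X.T));print(X.mean(0),np.degrees(np.arctan2(V[1,1],V[0,1])))
E
```

```text
t 5.45 pos [0.5498 0.1295 0.252 ] x [-0.001  0.003 -1.   ] jaw [-0.141  0.99   0.003] jawdeg 98.12 F [1.16 0.53 0.09] T [-0.024 -0.078 -0.031] w 0.598 q [ 0.19  0.06  1.84  0.    1.24 -1.53]
untilt tool [ 0.     -0.0009 -0.0032]
777 ((546.6170654296875, 128.27557373046875), (41.33842468261719, 13.819723129272461), 6.037635326385498)
[0.54617382 0.12824665] -174.0980775764537
```

View pics/w2.png

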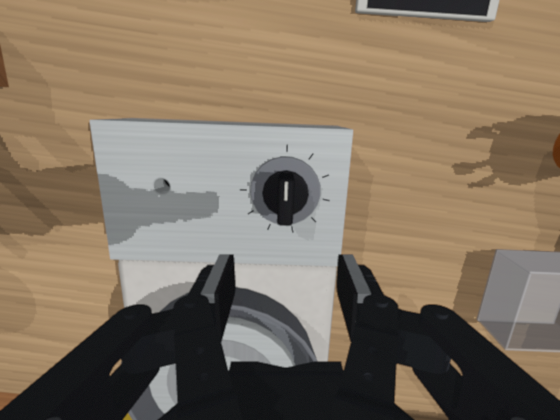

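The bar now lies at 6° against the wheel's 5.5°, with the white mark (286,188) toward the robot, so the knob is at its stop. The hole is at (162,185). Next I go over the tool block.

Emit:
arm_command --series '[[[0,0,0,0,-4,-1.34,0.6],[0,0,0,0,-4,-1.34,0.6],[0,0,0,0,-4,-1.34,0.6],[0,0,0,0,-4,-1.34,0.6],[0,0,0,0,-4,-1.34,0.6],[0,0,0,0,-4,-1.34,0.6],[0,0,0,0,-4,-1.34,0.6],[0,0,0,0,-4,-1.34,0.6],[0,0,0,0,-4,-1.34,0.6],[0,0,0,0,0,0,0.6]]]'

```text
time: 6.5
tool_pos: [0.4731, -0.2542, 0.2355]
tcp_rot: [-0.108, 1.584, 0.12]
wrist_force: [-0.1, 0.8, -0.2]
width: 0.601
```

Emit:
arm_command --series '[[[0.145,0,0,0,0,0,0.6],[0.145,0,0,0,0,0,0.6],[0.145,0,0,0,0,0,0.6],[0.145,0,0,0,0,0,0.6],[0.145,0,0,0,0,0,0.6],[0.145,0,0,0,0,0,0.6],[0.145,0,0,0,0,0,0.6],[0.145,0,0,0,0,0,0.6],[0.145,0,0,0,0,0,0.6],[0.145,0,0,0,0,0,0.6]]]'

```text
time: 7.5
tool_pos: [0.4672, -0.2464, 0.2197]
tcp_rot: [1.05, 1.346, -1.061]
wrist_force: [-0.4, 1.2, 0.1]
width: 0.597
```

```bash
python3 - <<'E'
from h import *
w=np.load("w2.npz");print("hole w2",onplane(w,162.3,185.5,.08))
s,M=st();tilt(M);delta((.4735,-.283,.255),M,s)
E
```

```text
hole w2 [0.55968123 0.01009415 0.08      ]
t 7.5 pos [ 0.4672 -0.2464  0.2197] x [-0.036  0.021 -0.999] jaw [ 0.976  0.214 -0.031] jawdeg 12.35 F [-0.43  1.18  0.14] T [-0.084  0.015  0.02 ] w 0.597 q [-0.53  0.04  1.93 -0.    1.22 -0.75]
untilt tool [ 0.     -0.0283  0.0307]
tool shift cm [-3.63 -0.28  3.61]
```

Emit:
arm_command --series '[[[0,0,0,-3.5,0,0,0.6],[0,-0.028,0.031,0,0,0,0.6],[0.12,0,0,0,-0.2,3.6,0.6],[0,0,0,0,0,0,0.6],[0,0,0,0,0,0,0.6]]]'

```text
time: 8.0
tool_pos: [0.4713, -0.2766, 0.2466]
tcp_rot: [1.145, 1.265, -1.146]
wrist_force: [-0.3, -0.3, -0.7]
width: 0.602
```

```bash
python3 - <<'E'
from h import *
s,M=st();tilt(M);delta((.4735,-.283,.255),M,s)
i=bot.camera_info("wrist");p,d=bot.read_camera("wrist");cv2.imwrite("pics/w3.png",p)
np.savez("w3.npz",p=p,d=d,K=i["K"],extrinsics=i["extrinsics"])
E
```

```text
t 8.0 pos [ 0.4713 -0.2766  0.2466] x [-0.011  0.009 -1.   ] jaw [ 0.996  0.089 -0.01 ] jawdeg 5.13 F [-0.27 -0.33 -0.74] T [-0.029  0.026 -0.025] w 0.602 q [-0.58  0.03  1.88  0.    1.24 -0.67]
untilt tool [ 0.     -0.0099  0.0097]
tool shift cm [-0.85  0.16  0.64]
```

View pics/w3.png

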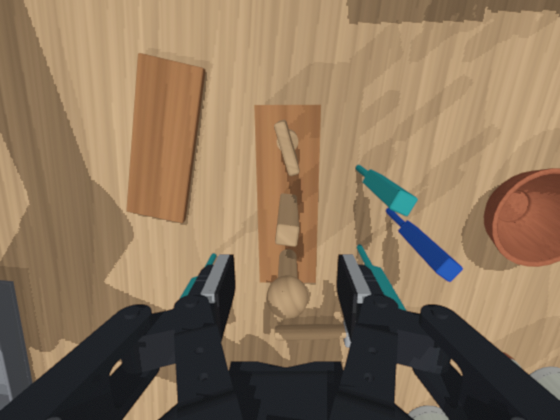

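The wrist view shows the paddle (287,148), the square stylus top (288,234) and the ball (288,297) in the block. The coloured decoys stand outside it.

```bash
python3 - <<'E'
from h import *
w=np.load("w3.npz");p=w["p"];d=w["d"];K=w["K"];T=w["extrinsics"]
cv2.imwrite("pics/w3c.png",cv2.resize(p[100:330,220:360],None,fx=2.6,fy=2.6,interpolation=cv2.INTER_CUBIC)) 
v,u=np.mgrid[0:420,0:560]; P=np.stack([(u-K[0,2])/K[0,0]*d,(v-K[1,2])/K[1,1]*d,d],-1)@T[:3,:3].T+T[:3,3]
m=((abs(P[...,2]-.165)<.006)&(d>0)&(abs(u-288)<25)&(abs(v-232)<28)).astype(np.uint8)
ys,xs=np.where(m);X=np.array([onplane(w,x,y,.165)[:2] for x,y in zip(xs,ys)])
print(len(X),xs.min(),xs.max(),ys.min(),ys.max(),cv2.minAreaRect(X.astype(np.float32)*1000),X.mean(0),"z",np.median(P[...,2][m>0]))
m=((abs(P[...,2]-.075)<.005)&(d>0)&(abs(u-288)<45)&(v<300)&(v>90)).astype(np.uint8)
cs,_=cv2.findContours(m,0,2);c=max(cs,key=cv2.contourArea)[:,0]
X=np.array([onplane(w,x,y,.075)[:2] for x,y in c]);print("block",cv2.minAreaRect((X*1000).astype(np.float32)))
E
```

```text
505 275 298 221 245 ((471.8045959472656, -282.52880859375), (17.52007484436035, 15.814226150512695), 87.9350814819336) [ 0.47174035 -0.28258456] z 0.16501344651122507
block ((471.8990783691406, -284.61962890625), (60.08348846435547, 179.60586547851562), 5.246103763580322)
```

View pics/w3c.png

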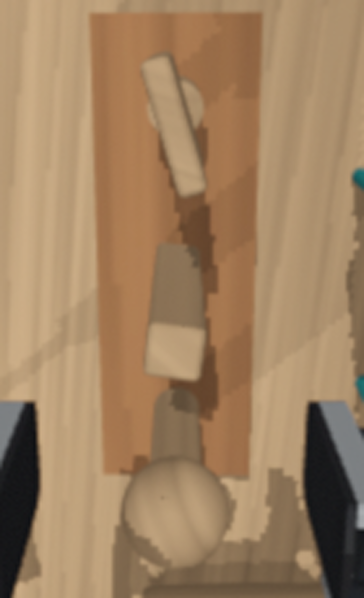

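Confirmed: the square-topped handle (288,234) in the middle hole is the stylus. Its top is at z=0.165 and measures about 16 mm, with yaw ≈ −2°. The block measures 60×180 mm, as given. I align and descend.

Emit:
arm_command --series '[[[0.12,0,0,0,0,0,0.6],[0,-0.01,0.01,0,0,0,0.6],[0,0,0,0,0.05,0.64,0.6],[0,0,0,0,0,0,0.6],[0,0,0,0,0,0,0.6]]]'

```text
time: 8.55
tool_pos: [0.4713, -0.2808, 0.2447]
tcp_rot: [1.225, 1.199, -1.228]
wrist_force: [0.6, 0.5, 0.1]
width: 0.6
```

```bash
python3 - <<'E'
from h import *
s,M=st();tilt(M);delta((.4718,-.283,.141),M,s)
E
```

```text
t 8.55 pos [ 0.4713 -0.2808  0.2447] x [-0.002 -0.001 -1.   ] jaw [ 1.    -0.024 -0.002] jawdeg -1.35 F [0.58 0.48 0.11] T [ 0.013  0.024 -0.043] w 0.6 q [-0.58  0.03  1.88 -0.    1.23 -0.56]
untilt tool [-0.      0.0006  0.0023]
tool shift cm [10.37  0.07  0.21]
```

Emit:
arm_command --series '[[[0.01,0,0.002,0,0.07,0.22,0.6],[0,0,0,2.5,0,0,0.6],[0,0,0,2.5,0,0,0.6],[0,0,0,1,0,0,0.6],[0,0,0,0,0,0,0.6],[0,0,0,0,0,0,0.6]]]'

```text
time: 9.15
tool_pos: [0.4738, -0.2847, 0.1855]
tcp_rot: [1.233, 1.188, -1.232]
wrist_force: [0.7, -0.4, 0.5]
width: 0.601
```

```bash
python3 - <<'E'
from h import *
s,M=st();tilt(M);delta((.4718,-.283,.141),M,s)
E
```

```text
t 9.15 pos [ 0.4738 -0.2847  0.1855] x [ 0.004 -0.003 -1.   ] jaw [ 0.999 -0.033  0.004] jawdeg -1.9 F [ 0.7  -0.38  0.53] T [0.029 0.037 0.007] w 0.601 q [-0.59  0.08  1.94 -0.    1.11 -0.55]
untilt tool [ 0.      0.0031 -0.0042]
tool shift cm [ 4.45 -0.22 -0.18]
```

Emit:
arm_command --series '[[[0,0.003,-0.004,0,-0.22,-0.18,0.6],[0,0,0,1.5,0,0,0.6],[0,0,0,1.5,0,0,0.6],[0,0,0,1.3,0,0,0.6],[0,0,0,0,0,0,0.6],[0,0,0,0,0,0,0.6]]]'

```text
time: 9.75
tool_pos: [0.4728, -0.2836, 0.1414]
tcp_rot: [1.234, 1.19, -1.232]
wrist_force: [-0.5, -0.3, -0.4]
width: 0.597
```

```bash
python3 - <<'E'
from h import *
s,M=st();tilt(M);delta((.4718,-.283,.141),M,s)
p,d=bot.read_camera("wrist");cv2.imwrite("pics/w4.png",p)
E
```

```text
t 9.75 pos [ 0.4728 -0.2836  0.1414] x [ 0.003 -0.002 -1.   ] jaw [ 0.999 -0.033  0.003] jawdeg -1.89 F [-0.55 -0.26 -0.41] T [-0.043 -0.041 -0.02 ] w 0.597 q [-0.59  0.13  1.98  0.    1.03 -0.55]
untilt tool [ 0.      0.0019 -0.0033]
tool shift cm [ 0.04 -0.11 -0.06]
```

View pics/w4.png

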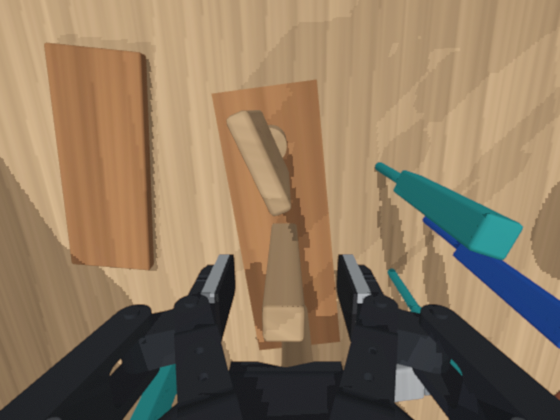

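The wrist view shows the handle (284,300) between the jaws (218 and 355) and square to them. I close on it with 60 N.

Emit:
arm_command --series '[[[0,0.002,-0.003,0,-0.1,-0.05,0.6],[0,0,0,0,0,0,0],[0,0,0,0,0,0,0],[0,0,0,0,0,0,0],[0,0,0,0,0,0,0],[0,0,0,0,0,0,0],[0,0,0,0,0,0,0]]]' --newtons 60

```text
time: 10.5
tool_pos: [0.4726, -0.2836, 0.1431]
tcp_rot: [1.234, 1.191, -1.232]
wrist_force: [-0.5, 0.1, -0.7]
width: 0.179
```

```bash
python3 - <<'E'
from h import *
s,M=st();tilt(M)
E
```

```text
t 10.5 pos [ 0.4726 -0.2836  0.1431] x [ 0.002 -0.001 -1.   ] jaw [ 0.999 -0.033  0.002] jawdeg -1.89 F [-0.47  0.13 -0.65] T [ 0.015  0.013 -0.045] w 0.179 q [-0.59  0.13  1.98  0.    1.03 -0.55]
untilt tool [-0.      0.0012 -0.0024]
```

Emit:
arm_command --series '[[[0,0,0,-1.5,0,0,0],[0,0,0,-2,0,0,0],[0,0,0,-2,0,0,0],[0,0,0,-2.5,0,0,0],[0,0,0,-2.5,0,0,0],[0,0,0,-2.5,0,0,0],[0,0,0,0,0,0,0]]]'

```text
time: 11.2
tool_pos: [0.4728, -0.2837, 0.2836]
tcp_rot: [1.234, 1.187, -1.231]
wrist_force: [0.2, 0.5, -0.1]
width: 0.182
```

```bash
python3 - <<'E'
from h import *
s,M=st();tilt(M);delta((.5605,.010,.273),M,s)
i=bot.camera_info("side");p,d=bot.read_camera("side");cv2.imwrite("pics/s5.png",p)
E
```

```text
t 11.2 pos [ 0.4728 -0.2837  0.2836] x [ 0.006 -0.003 -1.   ] jaw [ 0.999 -0.033  0.006] jawdeg -1.89 F [ 0.22  0.45 -0.14] T [-0.013 -0.003  0.026] w 0.182 q [-0.59  0.01  1.84  0.    1.29 -0.55]
untilt tool [ 0.      0.003  -0.0057]
tool shift cm [  1.02   7.79 -29.64]
```

View pics/s5.png

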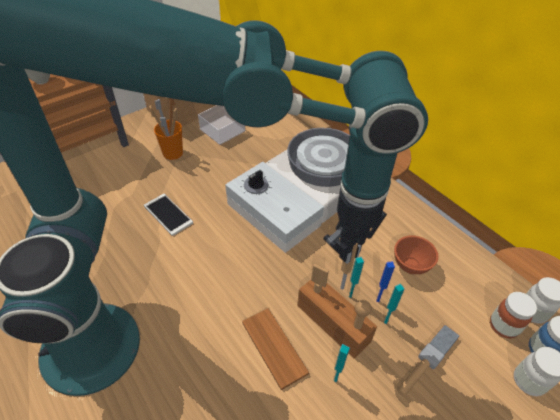

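The stylus is out and held (345,265). I carry it over the hole.

Emit:
arm_command --series '[[[0,0,0,0,0.95,-3.5,0],[0,0,0,0,0.95,-3.5,0],[0,0,0,0,0.95,-3.5,0],[0,0,0,0,0.95,-3.5,0],[0,0,0,0,0.95,-3.5,0],[0,0,0,0,0.95,-3.5,0],[0,0,0,0,0.95,-3.5,0],[0,0,0,0,0.95,-3.5,0],[0,0,0,0,0,0,0],[0,0,0,0,0,0,0]]]'

```text
time: 12.25
tool_pos: [0.553, 0.0047, 0.2679]
tcp_rot: [1.229, 1.204, -1.248]
wrist_force: [-0.0, -0.4, -0.9]
width: 0.176
```

```bash
python3 - <<'E'
from h import *
s,M=st();tilt(M);delta((.5605,.010,.273),M,s)
E
```

```text
t 12.25 pos [0.553  0.0047 0.2679] x [-0.016  0.001 -1.   ] jaw [ 0.999 -0.036 -0.016] jawdeg -2.09 F [-0.03 -0.4  -0.89] T [-0.05  -0.025  0.022] w 0.176 q [-0.04  0.03  1.84  0.    1.28 -0.  ]
untilt tool [-0.     -0.0004  0.0164]
tool shift cm [-0.53  0.72 -0.56]
```

Emit:
arm_command --series '[[[0,0,0.016,0,0,0,0],[0,0,0,0,0.75,-0.55,0],[0,0,0,0,0,0,0],[0,0,0,0,0,0,0]]]'

```text
time: 12.65
tool_pos: [0.5596, 0.0073, 0.266]
tcp_rot: [1.237, 1.191, -1.241]
wrist_force: [-0.1, 0.8, -0.4]
width: 0.179
```

```bash
python3 - <<'E'
from h import *
s,M=st();tilt(M);delta((.5605,.010,.273),M,s)
for n in ["wrist","side","scene"]:
    i=bot.camera_info(n);p,d=bot.read_camera(n);np.savez(n+"6.npz",p=p,d=d,K=i["K"],extrinsics=i["extrinsics"])
    h=proj(i,(.5605,.01,.08));t=proj(i,s["tool_pos"]+M[:,0]*.133);print(n,h,t)
    x,y=(h+t)/2; x=int(np.clip(x,70,490));y=int(np.clip(y,70,350))
    cv2.imwrite(f"pics/{n}6.png",cv2.resize(p[y-70:y+70,x-70:x+70],None,fx=4,fy=4,interpolation=cv2.INTER_CUBIC));print("crop origin",x-70,y-70)
E
```

```text
t 12.65 pos [0.5596 0.0073 0.266 ] x [-0.002 -0.    -1.   ] jaw [ 0.999 -0.04  -0.002] jawdeg -2.3 F [-0.13  0.79 -0.38] T [-0.007  0.018 -0.033] w 0.179 q [-0.03  0.04  1.84 -0.    1.27  0.01]
untilt tool [0.     0.0005 0.0023]
tool shift cm [-0.7   0.08 -0.28]
wrist [286.63033531 185.21504357] [285.46712714 203.05732865]
crop origin 216 124
side [285.88125157 207.87290871] [286.86150259 194.68347823]
crop origin 216 131
scene [289.09159896 211.0513217 ] [288.55603747 197.22668376]
crop origin 218 134
```

View pics/wrist6.png

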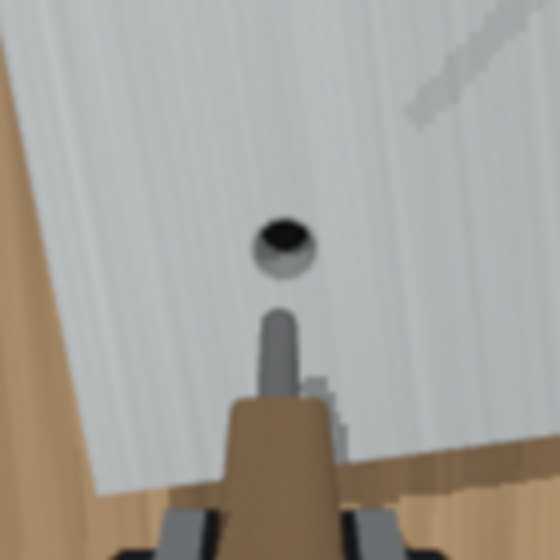

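View pics/side6.png

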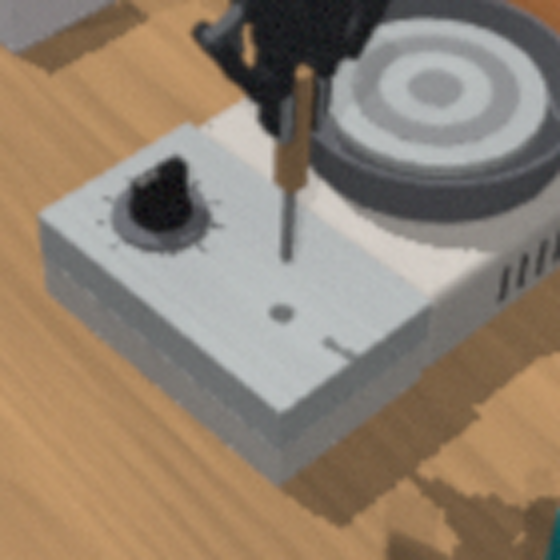

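View pics/scene6.png

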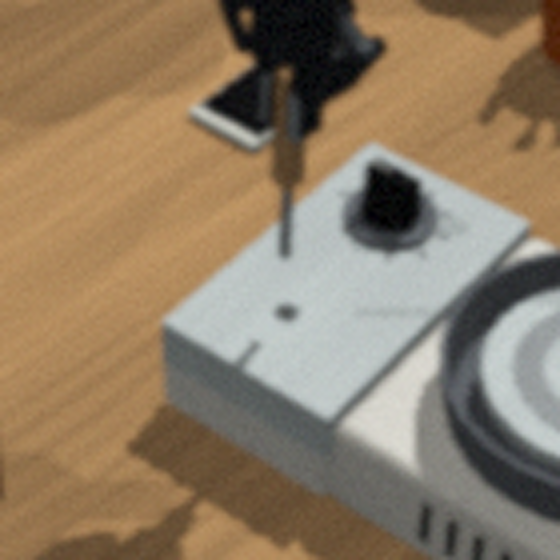

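Crops: the wrist view has the hole at (287,186) and the tip at (286,203). In the side view they are at (286,209) and (288,196), in the scene view at (290,212) and (289,198). All agree within about 1 px with hole (0.5605, 0.010) and the tip 133 mm below the TCP. I centre and lower to just above the deck.

Emit:
arm_command --series '[[[0,0,0.002,1.5,0.08,-0.28,0],[0,0,0,1.4,0,0,0],[0,0,0,0,0,0,0],[0,0,0,0,0,0,0]]]'

```text
time: 13.2
tool_pos: [0.56, 0.0101, 0.2339]
tcp_rot: [1.238, 1.19, -1.24]
wrist_force: [1.1, 0.2, -0.1]
width: 0.179
```

```bash
python3 - <<'E'
from h import *
s,M=st();tilt(M);delta((.5605,.010,.22),M,s)
E
```

```text
t 13.2 pos [0.56   0.0101 0.2339] x [-0.001 -0.    -1.   ] jaw [ 0.999 -0.041 -0.001] jawdeg -2.33 F [ 1.09  0.16 -0.09] T [0.025 0.002 0.019] w 0.179 q [-0.03  0.06  1.87 -0.    1.21  0.01]
untilt tool [-0.      0.0004  0.0009]
tool shift cm [1.39 0.05 0.  ]
```

Emit:
arm_command --series '[[[0,0,0.001,0.8,0.05,0,0],[0,0,0,0,0,0,0],[0,0,0,0,0,0,0]]]'

```text
time: 13.5
tool_pos: [0.5604, 0.0102, 0.2248]
tcp_rot: [1.238, 1.19, -1.239]
wrist_force: [0.6, 0.4, -0.1]
width: 0.179
```

```bash
python3 - <<'E'
from h import *
s,M=st();tilt(M);delta((.5605,.010,.19),M,s)
for n in ["wrist","side","scene"]:
    i=bot.camera_info(n);p,d=bot.read_camera(n)
    h=proj(i,(.5605,.01,.08));t=proj(i,s["tool_pos"]+M[:,0]*.133);print(n,h,t)
    x,y=(h+t)/2; x=int(x);y=int(y)
    I=cv2.resize(p[y-25:y+25,x-25:x+25],(400,400),interpolation=cv2.INTER_CUBIC)
    A=I if n=="wrist" else np.hstack([A,I])
cv2.imwrite("pics/m7.png",cv2.resize(A,(798,266)))
E
```

```text
t 13.5 pos [0.5604 0.0102 0.2248] x [-0. -0. -1.] jaw [ 0.999 -0.04  -0.   ] jawdeg -2.32 F [ 0.59  0.43 -0.09] T [0.009 0.023 0.011] w 0.179 q [-0.03  0.07  1.88 -0.    1.19  0.01]
untilt tool [0.     0.0005 0.0005]
tool shift cm [3.48 0.01 0.01]
wrist [285.56822374 199.28613604] [285.43312135 203.03992808]
side [285.88125157 207.87290871] [285.96866347 204.82278303]
scene [289.09159896 211.0513217 ] [289.19973168 207.93016947]
```

View pics/m7.png

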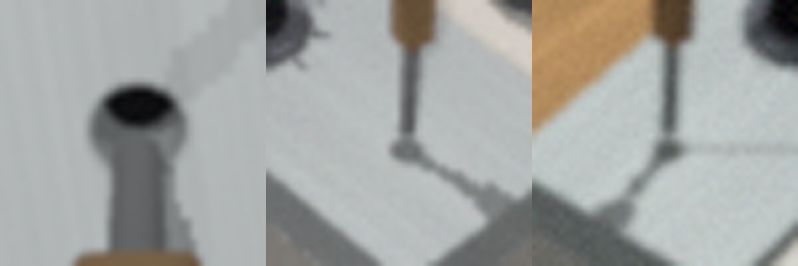

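The tip is centred on the hole in all three views. I lower it into the hole.

Emit:
arm_command --series '[[[0,0,0,0.8,0,0,0],[0,0,0,0.8,0,0,0],[0,0,0,0.8,0,0,0],[0,0,0,0.6,0,0,0],[0,0,0,0,0,0,0]]]'

```text
time: 14.15
tool_pos: [0.5606, 0.0101, 0.1926]
tcp_rot: [1.239, 1.189, -1.239]
wrist_force: [-0.3, -0.2, -0.5]
width: 0.18
```

```bash
python3 - <<'E'
from h import *
s,M=st();tilt(M);delta((.5605,.010,.182),M,s)
E
```

```text
t 14.15 pos [0.5606 0.0101 0.1926] x [ 0. -0. -1.] jaw [ 0.999 -0.041  0.   ] jawdeg -2.32 F [-0.33 -0.18 -0.46] T [ 0.017 -0.037  0.069] w 0.18 q [-0.03  0.1   1.92 -0.    1.13  0.01]
untilt tool [ 0.      0.0004 -0.0004]
tool shift cm [ 1.06 -0.01  0.01]
```

In the hole with no contact force (tip at about 0.0596). I press in small steps and watch the force.

Emit:
arm_command --series '[[[0,0,0,0.4,0,0,0],[0,0,0,0.2,0,0,0],[0,0,0,0,0,0,0]]]'

```text
time: 14.45
tool_pos: [0.5606, 0.0101, 0.1863]
tcp_rot: [1.239, 1.189, -1.239]
wrist_force: [-1.1, -0.5, 2.4]
width: 0.177
```

Emit:
arm_command --series '[[[0,0,0,0.2,0,0,0],[0,0,0,0,0,0,0]]]'

```text
time: 14.65
tool_pos: [0.5608, 0.0101, 0.1851]
tcp_rot: [1.239, 1.189, -1.239]
wrist_force: [-1.6, 0.7, 3.1]
width: 0.178
```

Emit:
arm_command --series '[[[0,0,0,0.15,0,0,0],[0,0,0,0,0,0,0]]]'

```text
time: 14.85
tool_pos: [0.5609, 0.0101, 0.1843]
tcp_rot: [1.239, 1.189, -1.238]
wrist_force: [-1.1, 0.7, 2.2]
width: 0.179
```

```bash
python3 - <<'E'
from h import *
s,M=st();tilt(M)
E
```

```text
t 14.85 pos [0.5609 0.0101 0.1843] x [ 0.001 -0.    -1.   ] jaw [ 0.999 -0.04   0.001] jawdeg -2.31 F [-1.11  0.68  2.19] T [-0.011  0.42   0.038] w 0.179 q [-0.03  0.1   1.92 -0.    1.11  0.01]
untilt tool [ 0.      0.0005 -0.001 ]
```

Emit:
arm_command --series '[[[0,0,0,0.25,-0.03,0,0],[0,0,0,0.1,0,0,0]]]'

```text
time: 15.05
tool_pos: [0.5609, 0.0101, 0.1815]
tcp_rot: [1.24, 1.188, -1.238]
wrist_force: [-1.5, -0.2, 3.4]
width: 0.177
```

Emit:
arm_command --series '[[[0,0,0,0.2,0,0,0],[0,0,0,0.1,0,0,0]]]'

```text
time: 15.25
tool_pos: [0.5613, 0.0101, 0.1813]
tcp_rot: [1.24, 1.188, -1.237]
wrist_force: [-3.3, -0.0, 8.2]
width: 0.177
```

Emit:
arm_command --series '[[[0,0,0,0.2,0,0,0],[0,0,0,0.1,0,0,0]]]'

```text
time: 15.45
tool_pos: [0.5612, 0.0101, 0.1813]
tcp_rot: [1.24, 1.188, -1.237]
wrist_force: [-4.2, -0.3, 7.1]
width: 0.178
```

```bash
python3 - <<'E'
from h import *
s,M=st();tilt(M)
E
```

```text
t 15.45 pos [0.5612 0.0101 0.1813] x [ 0.002 -0.001 -1.   ] jaw [ 0.999 -0.04   0.002] jawdeg -2.31 F [-4.16 -0.25  7.05] T [-0.024  1.066 -0.036] w 0.178 q [-0.03  0.11  1.93 -0.    1.11  0.01]
untilt tool [ 0.      0.0005 -0.0025]
```

The descent stalls at TCP z=0.1813 (full press expected near 0.182) and the force rises past 5 N: the button is at its stop. I add some push margin and take out the sideways load.

Emit:
arm_command --series '[[[0,0,-0.003,0.3,-0.1,0,0],[0,0,-0.002,0.4,-0.05,0,0],[0,0,0,0.4,-0.05,0,0]]]' --newtons 80

```text
time: 15.75
tool_pos: [0.5619, 0.0101, 0.1808]
tcp_rot: [1.24, 1.187, -1.236]
wrist_force: [-8.2, 0.9, 24.2]
width: 0.176
```

```bash
python3 - <<'E'
from h import *
s,M=st();tilt(M)
for n in ["side","scene","wrist"]:
    i=bot.camera_info(n);p,d=bot.read_camera(n)
    x,y=proj(i,(.555,.06,.12)).astype(int);x=int(np.clip(x,90,470));y=int(np.clip(y,90,330))
    I=cv2.resize(p[y-80:y+90,x-90:x+90],(400,400),interpolation=cv2.INTER_CUBIC)
    A=I if n=="side" else np.hstack([A,I])
cv2.imwrite("pics/m8.png",cv2.resize(A,(798,266)));st()
E
```

```text
t 15.75 pos [0.5619 0.0101 0.1808] x [ 0.003 -0.001 -1.   ] jaw [ 0.999 -0.04   0.003] jawdeg -2.3 F [-8.2   0.9  24.23] T [ 0.091  2.62  -0.022] w 0.176 q [-0.03  0.11  1.93 -0.    1.1   0.01]
untilt tool [ 0.      0.0006 -0.0035]
t 15.9 pos [0.5618 0.0101 0.1809] x [ 0.004 -0.001 -1.   ] jaw [ 0.999 -0.04   0.004] jawdeg -2.3 F [-8.6   0.08 21.67] T [ 0.03   2.331 -0.007] w 0.175 q [-0.03  0.11  1.93 -0.    1.1   0.01]
```

View pics/m8.png

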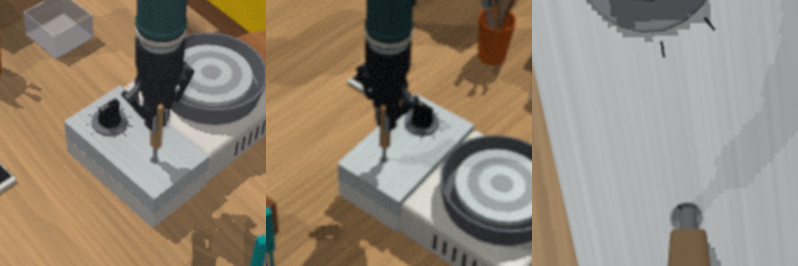

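The shaft stands in the hole and the knob is still at its stop. The push of 22–24 N is more than needed, so I ease it.

Emit:
arm_command --series '[[[0,0,-0.003,0.2,-0.1,0,0],[0,0,-0.002,0.2,0,0,0],[0,0,0,0.2,0,0,0]]]'

```text
time: 16.2
tool_pos: [0.5615, 0.0101, 0.1811]
tcp_rot: [1.239, 1.189, -1.238]
wrist_force: [-5.4, 0.2, 13.1]
width: 0.175
```

```bash
python3 - <<'E'
from h import *
st()
i=bot.camera_info("wrist");p,d=bot.read_camera("wrist");cv2.imwrite("pics/w9.png",p)
p,d=bot.read_camera("side");cv2.imwrite("pics/s9.png",p);st()
E
```

```text
t 16.2 pos [0.5615 0.0101 0.1811] x [ 0.001 -0.001 -1.   ] jaw [ 0.999 -0.04   0.001] jawdeg -2.29 F [-5.36  0.18 13.07] T [-0.002  1.445 -0.051] w 0.175 q [-0.03  0.11  1.93 -0.    1.11  0.01]
t 16.3 pos [0.5615 0.0101 0.1811] x [ 0.001 -0.001 -1.   ] jaw [ 0.999 -0.04   0.001] jawdeg -2.29 F [-5.09 -0.2  12.33] T [0.056 1.357 0.068] w 0.177 q [-0.03  0.11  1.93 -0.    1.11  0.01]
```

View pics/w9.png

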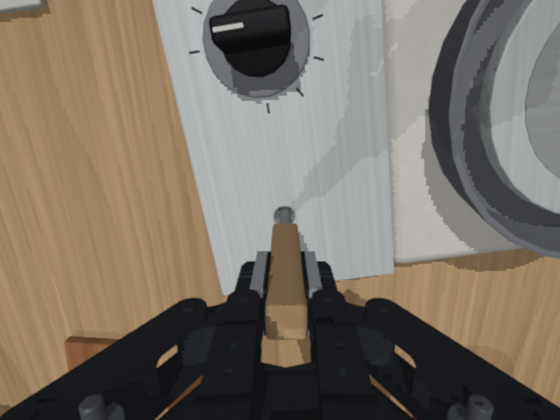

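View pics/s9.png

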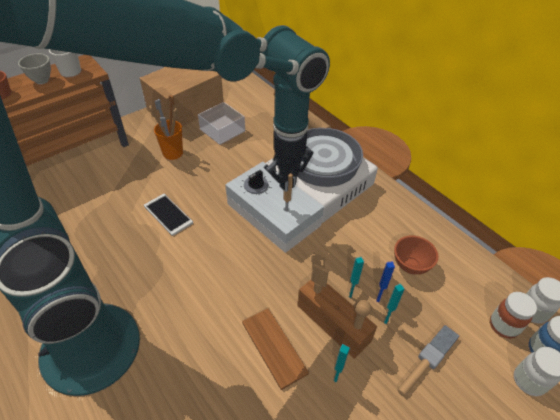

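The wrist view shows the shaft in the hole (284,215) and the knob bar pointing at the robot (mark 228,27), as at the stop. The side view shows the paddle and ball tools in the block and the other things where they were. The push holds at 12–13 N, above the 5 N spring. I hand the job in.

```bash
python3 -c "
from h import *
print(bot.finish_job());st()"
```

```text
the job is handed in; nothing more can be done
None
the job is handed in; nothing more can be done
```

I turned the speed knob anticlockwise to its stop first, then pulled the stylus from the middle hole of the block and used it to press the reset button. I handed the job in at about 16.3 s with the gripper still holding the stylus on the button.

- **Knob:** The torque rose to −0.87 N m against the stop. After I let go, the bar measured 6.0° against the wheel's 5.5°, with the white mark towards the robot. It looked the same in the last picture.
- **Button:** Contact came near the expected depth. The descent stalled at a TCP height of 0.181 m (about 0.182 m expected for full travel), and the force climbed past the 5 N spring. The final hold was about 12–13 N with the grip set to 80 N. The button is hidden in the hole, so I judged it fully down from depth and force, not by sight.
- **Other things:** The ball tool, the paddle tool, the look-alikes and the rest of the table looked unmoved in the last side view.
- **Disagreements:** The wrist views placed the knob about 3 mm apart and the hole 1–2 mm apart. The push peaked briefly at 24 N before I eased it, and about 5 N of sideways load stayed on the stylus at the end.

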